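# Line up the sample tins by size on the padded strip

### The job

Line the four plain steel sample tins up by size on the strip: one tin standing upright and centred on each round black pad, the largest on the pad next to the upright post, then each smaller one in turn, the smallest at the far end. Never knock a tin over, and leave the black mixing pot where it stands.

Things in the scene. Friction and masses are not known exactly. Their poses are not given: they have to be found in the camera images.
- tin_l: The largest of four plain unlabelled round steel sample tins with recessed lids: 63 mm in diameter, 84 mm tall, a closed solid cylinder, loose, standing upright on the cart top at the start. Origin: centre of its underside; z up along its axis.
- tin_m: The second largest of four plain unlabelled round steel sample tins with recessed lids: 54 mm in diameter, 70 mm tall, a closed solid cylinder, loose, standing upright on the cart top at the start. Origin: centre of its underside; z up along its axis.
- tin_s: The second smallest of four plain unlabelled round steel sample tins with recessed lids: 45 mm in diameter, 56 mm tall, a closed solid cylinder, loose, standing upright on the cart top at the start. Origin: centre of its underside; z up along its axis.
- tin_xs: The smallest of four plain unlabelled round steel sample tins with recessed lids: 36 mm in diameter, 42 mm tall, a closed solid cylinder, loose, standing upright on the cart top at the start. Origin: centre of its underside; z up along its axis.
- pad_1: One of four identical flat round black rubber pads, 70 mm in diameter, 3 mm thick, fixed in a straight row, 95 mm centre to centre, on a flat aluminium strip (90 x 440 x 6 mm, lying on the cart top, seldom square to the robot). The pad numbers say nothing about their order in the row. Origin: centre of the pad's underside, 6 mm above the cart top; the pad's top is 9 mm above the cart top. x runs across the row, y along it, z up.
- pad_2: One of four identical flat round black rubber pads, 70 mm in diameter, 3 mm thick, fixed in a straight row, 95 mm centre to centre, on a flat aluminium strip (90 x 440 x 6 mm, lying on the cart top, seldom square to the robot). The pad numbers say nothing about their order in the row. Origin: centre of the pad's underside, 6 mm above the cart top; the pad's top is 9 mm above the cart top. x runs across the row, y along it, z up.
- pad_3: One of four identical flat round black rubber pads, 70 mm in diameter, 3 mm thick, fixed in a straight row, 95 mm centre to centre, on a flat aluminium strip (90 x 440 x 6 mm, lying on the cart top, seldom square to the robot). The pad numbers say nothing about their order in the row. Origin: centre of the pad's underside, 6 mm above the cart top; the pad's top is 9 mm above the cart top. x runs across the row, y along it, z up.
- pad_4: One of four identical flat round black rubber pads, 70 mm in diameter, 3 mm thick, fixed in a straight row, 95 mm centre to centre, on a flat aluminium strip (90 x 440 x 6 mm, lying on the cart top, seldom square to the robot). The pad numbers say nothing about their order in the row. Origin: centre of the pad's underside, 6 mm above the cart top; the pad's top is 9 mm above the cart top. x runs across the row, y along it, z up.
- post: Slim upright steel post with a round black knob, 18 mm wide and 58 mm tall, fixed on the strip at one end of the row (either end), 57.5 mm beyond the centre of the nearest pad, in line with the row. The other end bears only a flat dark screw head, 3 mm high. Origin: centre of its foot, 6 mm above the cart top.
- pot: Empty black mixing pot, 106 mm across, 93 mm tall, loose, standing upright to the right of the tins; it is not part of the job. Origin: centre of its underside.
Not all that is in view belongs to the job. Leave any orange look-alike of the tin_xs alone.

How it is judged:
By the outcome, as a careful person would: the job done as asked, in the order asked, and still so for the second after the job is handed in, with the robot touching nothing.
It also fails if it takes over 104 s, if anything falls off the work surface, if the arm or the gripper's body presses on something with over 40 N, if the wrist force passes 120 N, or if a joint passes its speed limit or range.

### The arm

A 6-joint arm with a two-finger parallel gripper is mounted at the origin on a cart in front of the work surface, level with it; the furniture and walls round the work are solid. World frame = base frame: x ahead of the robot, y to its left, z up, the work surface at z = 0. Lengths are in m, angles in rad, forces in N, time in s.
With the tool pointing down it reaches from about 0.325 to 0.875 m from the base axis. Payload 4.4 kg.
Tool frame: the origin (TCP) lies between the finger pads; the fingertips stand 17 mm ahead of it and the grasp point (between the pads) lies 2 mm behind it; x points along the fingers, z is the direction in which the jaws open and shut, and the axes are right-handed (so a half turn about x gives the same grasp; the last joint's range is limited). The gripper opens to 85 mm and grips with 20 to 120 N. Pads are 22 mm wide; open, the fingers measure 114 mm over their backs; the gripper's body (76 mm by 85 mm) begins 54 mm behind the grasp point. The pads swing forward as they close: fully open they stand 13 mm farther back than shut.
Start: joints at [-1.329, 0.207, 1.542, -0, 1.393, -0.15], TCP at [0.22, -0.531, 0.248] pointing down, gripper open.
Joint ranges: [-2.73, 2.73], [-0.86, 2.22], [0.23, 2.46], [-1.11, 4.25], [0.08, 2.63], [-2.82, 2.82]. Speed limits (rad/s): [2.79, 2.79, 3.14, 3.14, 3.14, 3.14].

### API

Orientations are given as a 3x3 rotation matrix whose columns are the frame's x, y, z axes.
In Python, from station import manip, optics, workorder gives the robot as it stands. The module is installed in compiled form; this text tells all that it offers.
- The arm moves only by the shell command python3 -m inch 'ROWS' [FORCE]. ROWS is JSON, a list of rows, each a list of 3 entries, a list of its own where there are three numbers: the gripper's target within -1 to 1 (shut at 1, half-way at 0, fully open at -1), then the shift along the world's x, y, z in cm, then the turn about the world's z in degrees. A call has 1 to 5 rows; each row is the pose to reach, as a shift and turn from the pose measured when the call began; what a row does not reach only later rows make up. A row lasts 1/12 s, in which the tool goes at most 41.7 mm and 7.16 degrees, less where a joint would pass 70% of its speed; a pose out of reach is approached as far as the arm can. A call with a gripper value outside its range is refused whole. The fingers move at their own pace and stop on an object; FORCE is the grip in N (left out, the last holds). Time passes only in rows, so rows that repeat a pose let the fingers close. It gives the time, the measured TCP pose, the force and the opening at its end, in the units of the state.
- manip.get_state(): the state, without advancing time (a new reading comes with each control period).
- optics.read_camera(name): name is "scene" or "side" or "wrist"; returns (picture, depth): 420x560x3 uint8, red, green, blue; 420x560 float32, m along the optical axis (not along the pixel's ray), 0 where there is no reading.
- optics.get_calibration(name): a dict with "K" (3x3 intrinsics, pixels), "k1" (the pictures are not rectified: a ray, as slopes to the right and down, at radius r is drawn at 1 + k1 r^2 times it, then the intrinsics apply), "view" (4x4, takes a point from world to camera coordinates). Camera axes: x right, y down, z forward; pixel columns grow to the right and rows downward; lengths in m; the calibration is good to about 2 mm. A picture is of the moment at which its call begins: read the wrist's pose just before it. get_calibration takes no time and is no camera call; for the wrist camera it gives the pose at the moment of the call.
- workorder.close_job(): hands the job in, once; it reports no verdict.
The state is a dict: "time": time; "qpos": joint angles; "qvel": joint speeds; "joint_torque": joint torques, N m; "eef_pos": TCP position; "eef_rot": TCP orientation; "contact_force": force on the tool from outside, world axes, zero at the start; "wrist_torque": the same for the moment, N m; "gripper_width": finger opening in m.
Only numpy, scipy, OpenCV 4.12 (cv2) and the standard library are available. Lean on these libraries where they do the work, as an engineer would, in place of code of your own. Each camera call takes 0.05 s, during which the arm holds its last target. There are 200 camera calls.

## Working session

There is one attempt and no reset: what is moved stays moved. The work goes in short steps, Python scripts to look and compute and a shell command to move; the robot and the scene stay as the last step left them, time stands still between calls to the robot, and variables do not carry over. Pictures are saved under pics/ and viewed, about 12 in all and at most 16, crops included, and the job is handed in when it is done.

```bash
mkdir -p pics; cat > h.py <<'E'
import numpy as np, cv2
from station import manip, optics, workorder
def grab(n):
    c=optics.get_calibration(n); p,d=optics.read_camera(n)
    return p,d,c
def world(u,v,d,c):
    "pixels+depth -> world"
    K=c["K"]; k=c["k1"]
    q=np.stack([(np.asarray(u,float)-K[0][2])/K[0][0],(np.asarray(v,float)-K[1][2])/K[1][1]],-1)
    s=q.copy()
    for _ in range(8): s=q/(1+k*(s**2).sum(-1,keepdims=True))
    d=np.asarray(d,float)
    P=np.concatenate([s*d[...,None],d[...,None]],-1)
    V=np.array(c["view"]); return (P-V[:3,3])@V[:3,:3]
def cloud(n):
    p,d,c=grab(n); v,u=np.mgrid[:420,:560]
    return p,d,world(u,v,d,c),c
def save(p,f): cv2.imwrite('pics/'+f,cv2.cvtColor(p,cv2.COLOR_RGB2BGR))
E
python3 - <<'E'
from h import *
p,d,W,c=cloud("scene"); save(p,"scene.png"); np.savez("scene.npz",p=p,d=d,W=W)
p,d,W,c=cloud("side"); save(p,"side.png"); np.savez("side.npz",p=p,d=d,W=W)
s=manip.get_state(); print(s["time"],s["eef_rot"],s["gripper_width"])
E
```

```text
0.1 [[-5.00271701e-04  9.23848436e-01  3.82758170e-01]
 [ 2.07305223e-03  3.82758354e-01 -9.23846170e-01]
 [-9.99997726e-01  3.31303586e-04 -2.10666924e-03]] 0.08507599810307916
```

View pics/scene.png

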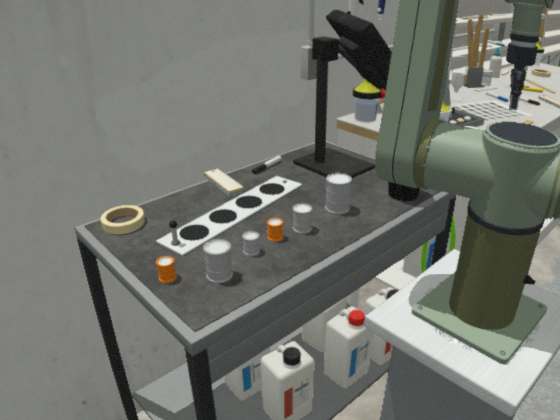

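View pics/side.png

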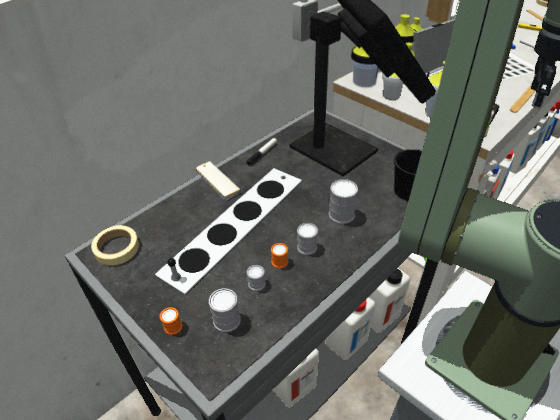

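The scene view shows the plain tins at (338,193), (218,260), (302,218) and (251,243), with orange look-alikes at (275,229) and (166,270). The post is at (173,230), by pad (195,232). The pads run on to (223,216), (248,202) and (272,189). The side view agrees and shows the pot at (407,175). Next I'll measure the heights to tell the two big tins apart.

```bash
cat > m.py <<'E'
from h import *
from scipy import ndimage as N
for n in ("scene","side"):
    z=np.load(n+".npz"); W=z["W"]; p=z["p"].astype(int); d=z["d"]
    ok=(d>0)&(W[...,0]>.2)&(W[...,0]<1.1)&(abs(W[...,1])<.75)&(W[...,2]>.025)&(W[...,2]<.12)
    L,k=N.label(ok)
    print(n)
    for i in range(1,k+1):
        m=L==i
        if m.sum()<60: continue
        Q=W[m]; h=np.percentile(Q[:,2],97); T=Q[Q[:,2]>h-.008]
        (cx,cy),r=cv2.minEnclosingCircle(T[:,:2].astype(np.float32))
        v,u=np.nonzero(m); print("px",u.mean().round(),v.mean().round(),"n",m.sum(),"h %.3f c %.3f %.3f r %.3f"%(h,cx,cy,r),p[m].mean(0).round())
    ok=(d>0)&(W[...,0]>.2)&(W[...,0]<1.2)&(abs(W[...,1])<.75)&(abs(W[...,2]-.008)<.012)&(p.sum(-1)<75)
    L,k=N.label(ok)
    for i in range(1,k+1):
        m=L==i
        if 80<m.sum()<2500:
            Q=W[m]; v,u=np.nonzero(m);print("dark",u.mean().round(),v.mean().round(),m.sum(),((Q.max(0)+Q.min(0))/2).round(4),np.ptp(Q,0).round(3))
E
python3 m.py
```

```text
scene
px 338.0 99.0 n 547 h 0.117 c 0.952 -0.679 r 0.071 [127. 129. 124.]
px 147.0 155.0 n 9856 h 0.117 c 0.955 0.005 r 0.551 [129. 131. 126.]
px 363.0 120.0 n 1101 h 0.117 c 0.718 -0.627 r 0.093 [137. 134. 124.]
px 320.0 145.0 n 322 h 0.118 c 0.667 -0.266 r 0.016 [31. 32. 31.]
px 338.0 189.0 n 730 h 0.085 c 0.455 -0.110 r 0.034 [130. 132. 130.]
px 402.0 188.0 n 229 h 0.049 c 0.377 -0.268 r 0.032 [20. 21. 21.]
px 302.0 214.0 n 346 h 0.057 c 0.446 0.029 r 0.024 [140. 142. 140.]
px 275.0 225.0 n 188 h 0.044 c 0.460 0.101 r 0.020 [176. 131.  89.]
px 173.0 228.0 n 99 h 0.064 c 0.583 0.288 r 0.008 [75. 76. 76.]
px 250.0 239.0 n 212 h 0.043 c 0.451 0.177 r 0.018 [149. 151. 149.]
px 217.0 256.0 n 765 h 0.072 c 0.429 0.279 r 0.028 [140. 142. 140.]
px 165.0 264.0 n 248 h 0.044 c 0.493 0.365 r 0.019 [178. 134.  92.]
dark 403.0 196.0 123 [ 0.372  -0.2797  0.0115] [0.058 0.054 0.017]
side
px 337.0 51.0 n 393 h 0.111 c 0.957 -0.700 r 0.048 [113. 115. 112.]
px 146.0 146.0 n 10210 h 0.117 c 0.957 -0.043 r 0.539 [117. 119. 116.]
px 424.0 68.0 n 71 h 0.119 c 0.633 -0.732 r 0.016 [71. 73. 72.]
px 385.0 96.0 n 2933 h 0.112 c 0.637 -0.556 r 0.151 [154. 151. 143.]
px 498.0 131.0 n 1100 h 0.079 c 0.347 -0.655 r 0.085 [179. 177. 169.]
px 319.0 130.0 n 350 h 0.117 c 0.667 -0.265 r 0.015 [17. 18. 18.]
px 406.0 169.0 n 911 h 0.093 c 0.387 -0.293 r 0.054 [15. 16. 16.]
px 343.0 197.0 n 832 h 0.084 c 0.456 -0.107 r 0.032 [148. 149. 150.]
px 307.0 234.0 n 413 h 0.057 c 0.445 0.029 r 0.023 [163. 164. 165.]
px 279.0 251.0 n 234 h 0.043 c 0.460 0.101 r 0.019 [208. 157. 122.]
px 172.0 265.0 n 92 h 0.063 c 0.584 0.288 r 0.008 [52. 53. 55.]
px 255.0 273.0 n 256 h 0.044 c 0.452 0.179 r 0.019 [180. 181. 182.]
px 224.0 306.0 n 872 h 0.071 c 0.430 0.281 r 0.028 [166. 168. 168.]
px 169.0 317.0 n 303 h 0.043 c 0.494 0.365 r 0.019 [210. 162. 125.]
dark 335.0 161.0 194 [ 0.6347 -0.2931  0.0107] [0.193 0.157 0.011]
```

```bash
cat > m2.py <<'E'
from h import *
from scipy import ndimage as N
for n,pts in (("scene",[(195,232),(223,216),(248,202),(272,189)]),("side",[(194,261),(222,235),(247,211),(270,189)])):
    z=np.load(n+".npz"); p=z["p"]; g=p.sum(-1).astype(int); W=z["W"]
    C=[]
    for u,v in pts:
        L,k=N.label(g<160); m=L==L[v,u]; m=N.binary_fill_holes(m)
        Q=W[m]; c=Q.mean(0); C.append(c); print(n,u,v,m.sum(),c.round(4),np.ptp(Q,0).round(3))
    C=np.array(C); print(np.linalg.norm(np.diff(C,axis=0)[:,:2],axis=1), np.degrees(np.arctan2(*(C[3]-C[0])[:2])))
z=np.load("side.npz"); save(cv2.resize(z["p"][150:350,140:400],None,fx=3,fy=3,interpolation=cv2.INTER_CUBIC),"crop.png")
E
python3 m2.py
```

```text
scene 195 232 270 [0.5927 0.231  0.0099] [0.062 0.06  0.008]
scene 223 216 219 [0.6095 0.1363 0.0093] [0.058 0.057 0.005]
scene 248 202 181 [0.625  0.0421 0.0094] [0.061 0.054 0.006]
scene 272 189 146 [ 0.6408 -0.0511  0.0095] [0.054 0.057 0.007]
[0.09616873 0.0954319  0.09454484] 170.32504620404208
side 194 261 545 [0.5914 0.2336 0.0116] [0.641 0.355 0.763]
side 222 235 470 [0.6078 0.1397 0.0108] [0.655 0.449 0.762]
side 247 211 399 [0.6244 0.0454 0.0093] [0.064 0.065 0.008]
side 270 189 344 [ 0.6398 -0.0481  0.0093] [0.064 0.068 0.01 ]
[0.0953022  0.09578734 0.09474918] 170.24720473685593
```

View pics/crop.png

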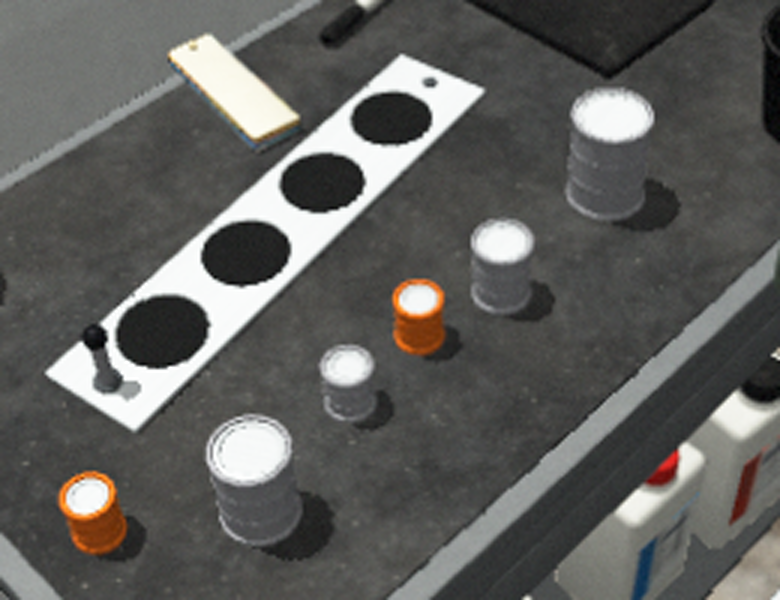

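Shape and size settle which tin is which; the orange ones at crop (419,315) and (92,510) are decoys.
- **tin_l:** crop (610,150), 84 mm tall
- **tin_m:** crop (252,478), 71 mm tall
- **tin_s:** crop (502,265), 57 mm tall
- **tin_xs:** crop (348,382), plain steel, 43 mm tall

The post at crop (100,365) is next to pad (163,330). Before moving I'll check what the arm must clear.

```bash
python3 - <<'E'
from h import *
for n in("scene","side"):
    z=np.load(n+".npz");W=z["W"];p=z["p"]
    for a in [(330,20),(345,30),(360,45),(380,60),(320,100),(395,60),(425,90),(400,35),(330,150)]: print(n,a,W[a[1],a[0]].round(3),p[a[1],a[0]])
z=np.load("side.npz");W=z["W"]
for y in (0,.15,.3):
    m=(abs(W[...,1]-y)<.006)&(W[...,0]>.2)&(W[...,0]<.42)&(abs(W[...,2])<.06); Q=W[m]; Q=Q[np.argsort(Q[:,0])]; print(Q[::max(1,len(Q)//14)].round(3)[:,[0,2]].tolist())
E
```

```text
scene (330, 20) [ 0.722 -0.355  0.419] [16 15 19]
scene (345, 30) [ 0.609 -0.29   0.408] [14 14 16]
scene (360, 45) [ 0.539 -0.268  0.38 ] [25 32 31]
scene (380, 60) [ 0.463 -0.253  0.355] [17 17 25]
scene (320, 100) [ 0.663 -0.257  0.211] [26 33 28]
scene (395, 60) [0.196 0.075 0.437] [ 98 111  96]
scene (425, 90) [0.139 0.072 0.4  ] [73 84 72]
scene (400, 35) [0.195 0.069 0.476] [ 95 107  89]
scene (330, 150) [ 0.711 -0.363  0.017] [59 62 58]
side (330, 20) [-0.012  0.555  0.767] [29 32 34]
side (345, 30) [ 0.639 -0.315  0.343] [19 21 22]
side (360, 45) [ 0.602 -0.328  0.312] [22 21 23]
side (380, 60) [ 0.529 -0.31   0.303] [3 3 7]
side (320, 100) [ 0.66  -0.256  0.168] [19 17 17]
side (395, 60) [ 0.459 -0.256  0.344] [13 14 16]
side (425, 90) [ 0.413 -0.328  0.263] [11 12 14]
side (400, 35) [ 0.757 -0.78   0.163] [158 166  45]
side (330, 150) [ 0.634 -0.276  0.014] [40 41 41]
[[0.305, -0.013], [0.306, -0.004], [0.31, -0.042], [0.316, -0.001], [0.325, 0.002], [0.331, -0.002], [0.342, 0.0], [0.352, 0.001], [0.361, -0.0], [0.371, -0.0], [0.38, 0.002], [0.389, 0.001], [0.4, 0.0], [0.41, 0.001], [0.419, 0.0]]
[[0.304, -0.02], [0.306, -0.015], [0.31, -0.003], [0.315, -0.003], [0.324, -0.003], [0.332, 0.001], [0.34, -0.001], [0.348, -0.002], [0.358, 0.0], [0.367, 0.001], [0.377, -0.001], [0.387, -0.0], [0.396, -0.0], [0.407, 0.001], [0.417, 0.0]]
[[0.305, -0.019], [0.306, -0.012], [0.31, -0.002], [0.319, -0.004], [0.33, 0.001], [0.343, -0.001], [0.355, 0.0], [0.367, 0.0], [0.38, -0.0], [0.392, -0.001], [0.405, 0.0], [0.41, 0.046], [0.413, 0.051], [0.416, 0.049], [0.419, 0.023]]
```

```bash
python3 - <<'E'
from h import *
for n in("scene","side"):
    z=np.load(n+".npz");W=z["W"];p=z["p"].astype(int);d=z["d"]
    m=(d>0)&(p.sum(-1)<150)&(W[...,2]>.12)&(W[...,0]>.25)&(W[...,0]<.8)&(W[...,1]<-.15)&(W[...,1]>-.5)
    Q=W[m]
    for a in (.25,.35,.4,.44,.48,.54,.6,.66):
        R=Q[(Q[:,0]>=a)&(Q[:,0]<a+.06)]
        if len(R)>3: print(n,a,len(R),np.percentile(R,[1,99],axis=0).round(3).tolist())
E
python3 -m inch '[[-1,[-3,6,0],7],[-1,[-5,10,0],14],[-1,[-7,14,0],21],[-1,[-8,18,0],28],[-1,[-8,19,0],35]]' 60
```

```text
scene 0.4 214 [[0.447, -0.276, 0.314], [0.46, -0.25, 0.392]]
scene 0.44 939 [[0.449, -0.312, 0.296], [0.499, -0.207, 0.442]]
scene 0.48 817 [[0.481, -0.345, 0.263], [0.539, -0.206, 0.443]]
scene 0.54 527 [[0.54, -0.371, 0.265], [0.599, -0.236, 0.443]]
scene 0.6 1026 [[0.602, -0.38, 0.128], [0.66, -0.252, 0.435]]
scene 0.66 685 [[0.66, -0.376, 0.125], [0.716, -0.25, 0.442]]
side 0.35 116 [[0.399, -0.353, 0.236], [0.41, -0.324, 0.28]]
side 0.4 1231 [[0.402, -0.343, 0.238], [0.459, -0.253, 0.387]]
side 0.44 1406 [[0.441, -0.322, 0.27], [0.499, -0.206, 0.443]]
side 0.48 1024 [[0.48, -0.353, 0.257], [0.539, -0.205, 0.443]]
side 0.54 719 [[0.541, -0.331, 0.284], [0.599, -0.236, 0.443]]
side 0.6 1298 [[0.602, -0.339, 0.128], [0.66, -0.251, 0.426]]
side 0.66 921 [[0.66, -0.369, 0.124], [0.698, -0.25, 0.384]]
time: 0.52
eef_pos: [0.1389, -0.3384, 0.2461]
eef_rot: [[-0.002, 0.533, 0.846], [0.003, 0.846, -0.533], [-1.0, 0.002, -0.004]]
contact_force: [-0.0, 0.3, 1.7]
gripper_width: 0.0856
```

The panel stays beyond x 0.40 and y −0.20, so I'll swing round inside it.

```bash
python3 -m inch '[[-1,[3,2,0],7],[-1,[6,5,0],14],[-1,[9,8,0],21],[-1,[12,10.5,0],28],[-1,[16,14,0],35]]' | head -2
python3 -m inch '[[-1,[2,3.5,0],4],[-1,[4,7,0],7],[-1,[6,10,0],7],[-1,[8,12,0],7],[-1,[10,12,0],7]]'
python3 -m inch '[[-1,[2,-1,0],0],[-1,[4,-2,0],0],[-1,[4.5,-2.5,0],0],[-1,[5,-3,0],0]]'
python3 - <<'E'
from h import *
p,d,W,c=cloud("wrist"); save(p,"w1.png"); np.savez("w1.npz",p=p,d=d,W=W)
print(np.array(c["view"]).round(3).tolist()); s=manip.get_state(); print(s["qpos"].round(2) if hasattr(s["qpos"],"round") else s["qpos"])
E
```

```text
time: 0.93
eef_pos: [0.2909, -0.2044, 0.2462]
time: 1.35
eef_pos: [0.391, -0.0803, 0.2456]
eef_rot: [[-0.004, -0.18, 0.984], [0.002, 0.984, 0.18], [-1.0, 0.003, -0.004]]
contact_force: [0.7, -1.0, 0.4]
gripper_width: 0.0858
time: 1.68
eef_pos: [0.441, -0.1104, 0.2451]
eef_rot: [[-0.006, -0.18, 0.984], [0.003, 0.984, 0.18], [-1.0, 0.004, -0.005]]
contact_force: [-0.4, 0.1, -0.2]
gripper_width: 0.0853
[[0.984, 0.18, -0.006, -0.413], [0.176, -0.951, 0.253, -0.214], [0.04, -0.25, -0.967, 0.33], [0.0, 0.0, 0.0, 1.0]]
[-0.44 -0.05  1.82 -0.    1.37 -0.62]
```

View pics/w1.png

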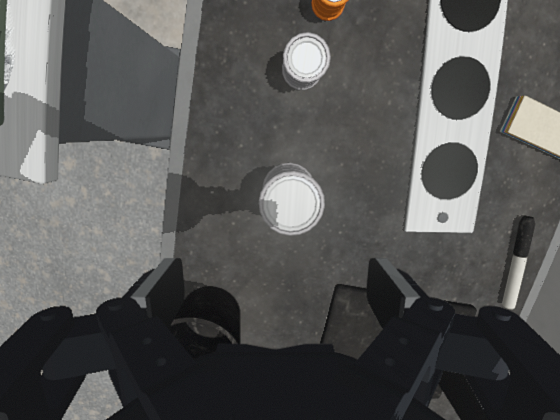

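The wrist view shows tin_l at (292,203), tin_s at (306,58), the pads at (449,170) and (460,88), and the pot at (210,320). I'll take finer positions from this view.

```bash
cat > w.py <<'E'
import sys; from h import *
from scipy import ndimage as N
def meas(f):
    z=np.load(f); W=z["W"]; p=z["p"].astype(int); d=z["d"]; z0=W[...,2]
    work=(d>0)&(W[...,0]>.33)&(W[...,0]<.72)&(W[...,1]<.42)
    L,k=N.label(work&(z0>.03)&(z0<.11)&(W[...,1]>-.2))
    for i in range(1,k+1):
        m=L==i
        if m.sum()<250: continue
        Q=W[m];h=np.percentile(Q[:,2],95);T=Q[abs(Q[:,2]-h)<.006]
        a,b=np.percentile(T,[.5,99.5],axis=0); v,u=np.nonzero(m)
        print("obj px",u.mean().round(),v.mean().round(),"h %.3f mid %.4f %.4f ext %.3f %.3f"%(h,*((a+b)/2)[:2],*(b-a)[:2]))
    L,k=N.label(work&(p.sum(-1)<150)&(abs(z0-.009)<.009)&(W[...,0]>.52))
    for i in range(1,k+1):
        m=L==i
        if m.sum()<900: continue
        Q=W[m];a,b=np.percentile(Q,[.5,99.5],axis=0); v,u=np.nonzero(m)
        print("dark px",u.mean().round(),v.mean().round(),"mid %.4f %.4f ext %.3f %.3f"%(*((a+b)/2)[:2],*(b-a)[:2]))
meas(sys.argv[1])
E
python3 w.py w1.npz
```

```text
obj px 306.0 58.0 h 0.057 mid 0.4452 0.0273 ext 0.043 0.043
obj px 290.0 201.0 h 0.084 mid 0.4559 -0.1084 ext 0.060 0.060
dark px 469.0 13.0 mid 0.6118 0.1213 ext 0.063 0.038
```

```bash
python3 -m inch '[[-1,[1.5,0.2,-2],0],[-1,[1.5,0.2,-5],0],[-1,[1.5,0.2,-8],0],[-1,[1.5,0.2,-9.5],0],[-1,[1.5,0.2,-9.5],0]]'
python3 -m inch '[[-1,[0,0,-3],0],[-1,[0,0,-6],0],[-1,[0,0,-9],0],[-1,[0,0,-9.5],0],[-1,[0,0,-9.5],0]]'
python3 -m inch '[[1,[0,0,0],0],[1,[0,0,0],0],[1,[0,0,0],0],[1,[0,0,0],0],[1,[0,0,0],0]]' 60
```

```text
time: 2.15
eef_pos: [0.452, -0.1078, 0.146]
eef_rot: [[-0.014, -0.179, 0.984], [0.006, 0.984, 0.179], [-1.0, 0.009, -0.013]]
contact_force: [0.2, 0.1, 0.0]
gripper_width: 0.0854
time: 2.57
eef_pos: [0.4503, -0.1074, 0.0503]
eef_rot: [[-0.018, -0.178, 0.984], [0.008, 0.984, 0.178], [-1.0, 0.011, -0.016]]
contact_force: [0.3, -0.2, 0.3]
gripper_width: 0.0851
time: 2.98
eef_pos: [0.4532, -0.1087, 0.0533]
eef_rot: [[-0.012, -0.178, 0.984], [0.005, 0.984, 0.178], [-1.0, 0.007, -0.011]]
contact_force: [0.0, 0.1, 7.2]
gripper_width: 0.0617
```

```bash
python3 -m inch '[[1,[0,0,0],0],[1,[0,0,0],0]]'
python3 -m inch '[[1,[0,0,0.5],0],[1,[0,0,1],0],[1,[0,0,3],0],[1,[0,0,5],0],[1,[0,0,6],0]]'
```

```text
time: 3.15
eef_pos: [0.4543, -0.1092, 0.0548]
eef_rot: [[-0.009, -0.178, 0.984], [0.004, 0.984, 0.178], [-1.0, 0.005, -0.008]]
contact_force: [-0.1, 0.9, -2.1]
gripper_width: 0.0617
time: 3.57
eef_pos: [0.4554, -0.1096, 0.1171]
eef_rot: [[-0.006, -0.178, 0.984], [0.002, 0.984, 0.178], [-1.0, 0.003, -0.005]]
contact_force: [0.7, -0.1, -1.8]
gripper_width: 0.062
```

```bash
python3 -m inch '[[1,[1,1,2],0],[1,[3,4,4],0],[1,[6,7,6],0],[1,[9,10,8],0],[1,[11,13,9],0]]' | head -2
python3 -m inch '[[1,[1,1,0],0],[1,[1.5,1.5,0],0],[1,[1.5,1.5,0],0],[1,[1.5,1.5,0],0]]'
python3 - <<'E'
from h import *
p,d,W,c=cloud("wrist"); save(p,"w2.png"); np.savez("w2.npz",p=p,d=d,W=W)
E
```

```text
time: 3.98
eef_pos: [0.564, 0.0163, 0.2075]
time: 4.32
eef_pos: [0.5776, 0.0309, 0.2061]
eef_rot: [[-0.006, -0.177, 0.984], [0.001, 0.984, 0.177], [-1.0, 0.002, -0.006]]
contact_force: [0.2, 0.0, -2.8]
gripper_width: 0.0623
```

View pics/w2.png

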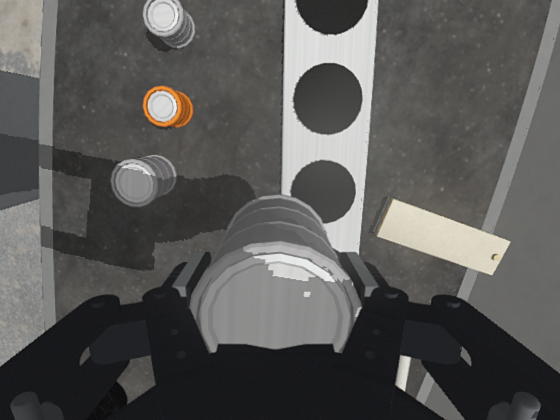

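tin_l is held upright. P2 shows whole at (328,98), P1 is cut off at (333,5) and P3 is at (323,190). I'll fit the pad centres.

```bash
cat > pad.py <<'E'
import sys; from h import *
from scipy import ndimage as N
from scipy.optimize import least_squares
z=np.load(sys.argv[1]); W=z["W"]; g=z["p"].sum(-1).astype(int)
for s in sys.argv[2:]:
    u,v=map(int,s.split(",")); t=(g[v,u]+480)//2
    L,k=N.label(g<t); m=N.binary_fill_holes(L==L[v,u])
    e=m&~N.binary_erosion(m,border_value=1); e[:2]=0
    Q=W[e]; Q=Q[np.abs(Q[:,2]-.008)<.012][:,:2]
    r=least_squares(lambda a:np.hypot(*(Q-a).T)-.035,W[v,u,:2],loss="soft_l1",f_scale=.001)
    print(s,g[v,u],t,m.sum(),len(Q),"centre",r.x.round(4),"rms %.4f"%np.sqrt(np.mean(r.fun**2)))
E
python3 pad.py w2.npz 328,98 333,5 323,190; python3 pad.py w1.npz 449,170 460,88; python3 w.py w2.npz
```

```text
328,98 199 339 3845 199 centre [0.6112 0.1359] rms 0.0013
333,5 134 307 1889 93 centre [0.5953 0.2306] rms 0.0005
323,190 218 349 2816 167 centre [0.6265 0.0421] rms 0.0048
449,170 210 345 2492 159 centre [ 0.6422 -0.0514] rms 0.0014
460,88 178 329 2900 171 centre [0.6263 0.0421] rms 0.0013
obj px 164.0 17.0 h 0.043 mid 0.4529 0.1742 ext 0.035 0.030
obj px 162.0 106.0 h 0.043 mid 0.4602 0.1000 ext 0.035 0.034
obj px 138.0 181.0 h 0.057 mid 0.4464 0.0283 ext 0.043 0.042
dark px 331.0 14.0 mid 0.5969 0.2132 ext 0.063 0.034
```

```bash
python3 -m inch '[[1,[0.4,4,-1],0],[1,[0.7,8,-2],0],[1,[1,12,-3],0],[1,[1.3,16,-4.5],0],[1,[1.6,20,-6],0]]' | head -2
python3 -m inch '[[1,[0,0.3,0],-0.7],[1,[0,0.3,0],-0.7],[1,[0,0.3,0],-0.7],[1,[0,0.3,0],-0.7]]'
```

```text
time: 4.78
eef_pos: [0.5925, 0.2279, 0.146]
time: 5.12
eef_pos: [0.5927, 0.2289, 0.1462]
eef_rot: [[-0.007, -0.16, 0.987], [-0.0, 0.987, 0.16], [-1.0, 0.001, -0.007]]
contact_force: [0.4, -1.2, -3.4]
gripper_width: 0.0617
```

```bash
python3 -m inch '[[1,[0.2,0.2,-2],0],[1,[0.2,0.2,-5],0],[1,[0.2,0.2,-7],0],[1,[0.2,0.2,-7],0],[1,[0.2,0.2,-7],0]]' 
python3 -m inch '[[1,[0.1,0,-0.3],0],[1,[0.1,0,-0.5],0],[1,[0.1,0,-0.5],0],[1,[0.1,0,-0.5],0]]'
```

```text
time: 5.53
eef_pos: [0.594, 0.2289, 0.0756]
eef_rot: [[-0.01, -0.157, 0.987], [-0.001, 0.988, 0.157], [-1.0, 0.0, -0.01]]
contact_force: [0.1, 0.2, -2.3]
gripper_width: 0.0623
time: 5.87
eef_pos: [0.5959, 0.229, 0.0719]
eef_rot: [[-0.008, -0.157, 0.988], [-0.001, 0.988, 0.157], [-1.0, 0.001, -0.008]]
contact_force: [0.3, -0.4, -2.2]
gripper_width: 0.0617
```

```bash
for i in 1 2; do python3 -m inch '[[1,[-0.05,0.1,-0.3],0],[1,[-0.05,0.1,-0.3],0],[1,[-0.05,0.1,-0.3],0]]' | sed -n '2p;4p' ; done
python3 - <<'E'
from h import *
p,d,W,c=cloud("side"); np.savez("s2.npz",p=p,d=d,W=W); save(cv2.resize(p[190:330,110:310],None,fx=4,fy=4,interpolation=cv2.INTER_CUBIC),"s2.png")
E
```

```text
eef_pos: [0.5953, 0.2302, 0.069]
contact_force: [-0.6, 0.4, -2.5]
eef_pos: [0.5944, 0.2312, 0.0655]
contact_force: [-0.2, 0.3, -3.1]
```

View pics/s2.png

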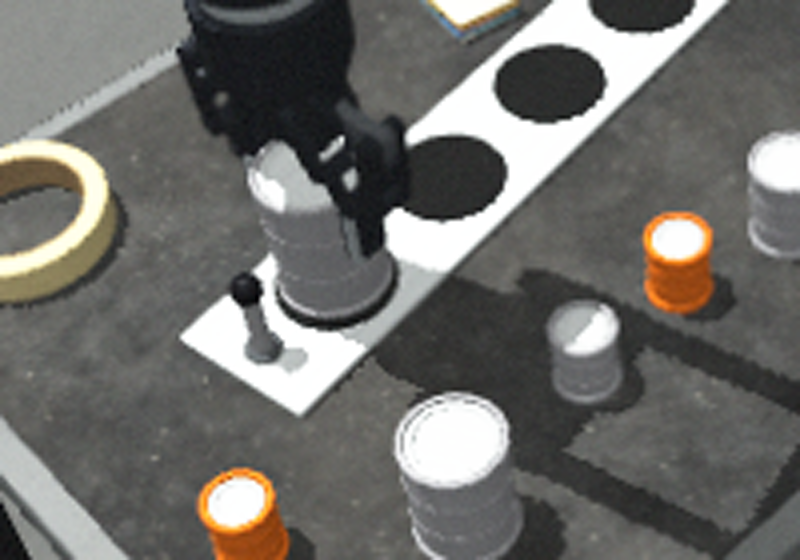

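tin_l (crop 335,250) is upright and just over pad P1, beside the post at crop (255,320). I'll lower it to contact.

```bash
for i in 1 2; do python3 -m inch '[[1,[0,0,-0.15],0],[1,[0,0,-0.15],0],[1,[0,0,-0.15],0]]' | sed -n '2p;4p' ; done
```

```text
eef_pos: [0.5945, 0.2312, 0.064]
contact_force: [0.2, 0.2, -2.3]
eef_pos: [0.5947, 0.2312, 0.0626]
contact_force: [-0.1, 0.0, -1.7]
```

```bash
for i in 1 2; do python3 -m inch '[[1,[0,0,-0.15],0],[1,[0,0,-0.15],0],[1,[0,0,-0.15],0]]' | sed -n '2p;4p' ; done
```

```text
eef_pos: [0.5948, 0.2311, 0.0625]
contact_force: [-2.1, -1.1, 4.8]
eef_pos: [0.5948, 0.2311, 0.0625]
contact_force: [-3.2, -1.0, 7.3]
```

```bash
python3 -m inch '[[-1,[0,0,0],0],[-1,[0,0,0],0],[-1,[0,0,0],0],[-1,[0,0,0],0],[-1,[0,0,0],0]]'|sed -n '2p;5p'
python3 -m inch '[[-1,[0,0,1],0],[-1,[0,0,3],0],[-1,[0,0,6],0],[-1,[0,0,9],0],[-1,[0,0,12],0]]'|sed -n '2p;5p'
python3 -m inch '[[-1,[-4,-1,0],0],[-1,[-8,-3,0],0],[-1,[-12,-4,0],0],[-1,[-16,-5,0],0],[-1,[-16,-5,0],0]]'
python3 - <<'E'
from h import *
p,d,W,c=cloud("wrist"); save(p,"w3.png"); np.savez("w3.npz",p=p,d=d,W=W)
E
python3 w.py w3.npz
```

```text
eef_pos: [0.5948, 0.231, 0.0623]
gripper_width: 0.0854
eef_pos: [0.5946, 0.231, 0.184]
gripper_width: 0.0854
time: 8.67
eef_pos: [0.4238, 0.179, 0.1805]
eef_rot: [[-0.023, -0.159, 0.987], [-0.004, 0.987, 0.159], [-1.0, -0.0, -0.023]]
contact_force: [-0.9, 0.6, -2.1]
gripper_width: 0.0852
obj px 402.0 9.0 h 0.043 mid 0.4944 0.3536 ext 0.032 0.016
obj px 307.0 84.0 h 0.071 mid 0.4296 0.2792 ext 0.051 0.051
obj px 495.0 116.0 h 0.064 mid 0.5852 0.2862 ext 0.015 0.016
obj px 502.0 189.0 h 0.093 mid 0.5947 0.2295 ext 0.060 0.060
obj px 308.0 214.0 h 0.043 mid 0.4516 0.1772 ext 0.034 0.034
obj px 301.0 290.0 h 0.042 mid 0.4591 0.1005 ext 0.034 0.034
obj px 275.0 339.0 h 0.056 mid 0.4427 0.0462 ext 0.028 0.008
dark px 447.0 277.0 mid 0.6106 0.1300 ext 0.066 0.052
```

View pics/w3.png

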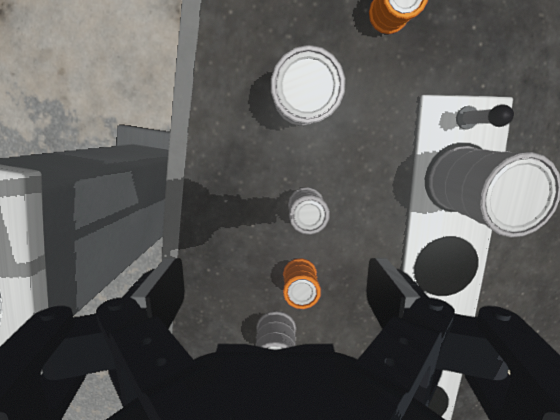

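tin_l stands at (0.5947, 0.2295). Working from the measured post, the P1 centre comes out at the same point. Next is tin_m (308,84).

```bash
python3 -m inch '[[-1,[0.2,4,0],0],[-1,[0.6,8,-1],0],[-1,[0.6,10,-3],0],[-1,[0.6,10.1,-5],0],[-1,[0.6,10.1,-5],0]]'|sed -n '2,3p'
python3 -m inch '[[-1,[0.3,0,-1],0],[-1,[0.3,0,-1],0],[-1,[0.3,0,-1],0]]'
```

```text
eef_pos: [0.4329, 0.2816, 0.1294]
eef_rot: [[-0.02, -0.161, 0.987], [-0.005, 0.987, 0.161], [-1.0, -0.001, -0.021]]
time: 9.38
eef_pos: [0.4366, 0.2812, 0.1196]
eef_rot: [[-0.02, -0.16, 0.987], [-0.005, 0.987, 0.16], [-1.0, -0.002, -0.021]]
contact_force: [-0.3, -0.1, -0.3]
gripper_width: 0.0855
```

```bash
python3 -m inch '[[-1,[-0.6,-0.1,-2],0],[-1,[-0.6,-0.1,-5],0],[-1,[-0.6,-0.1,-7.4],0],[-1,[-0.6,-0.1,-7.4],0],[-1,[-0.6,-0.1,-7.4],0]]'|sed -n '2,4p'
python3 -m inch '[[1,[0,0,0],0],[1,[0,0,0],0],[1,[0,0,0],0],[1,[0,0,0],0],[1,[0,0,0],0]]' 60
python3 -m inch '[[1,[0,0,0],0],[1,[0,0,0],0],[1,[0,0,0],0]]'
```

```text
eef_pos: [0.4304, 0.2795, 0.0455]
eef_rot: [[-0.022, -0.159, 0.987], [-0.005, 0.987, 0.159], [-1.0, -0.002, -0.022]]
contact_force: [0.3, -0.4, 1.1]
time: 10.22
eef_pos: [0.4319, 0.2801, 0.0479]
eef_rot: [[-0.018, -0.159, 0.987], [-0.004, 0.987, 0.159], [-1.0, -0.001, -0.019]]
contact_force: [-1.6, -0.5, 5.2]
gripper_width: 0.0529
time: 10.47
eef_pos: [0.4323, 0.2803, 0.0484]
eef_rot: [[-0.017, -0.159, 0.987], [-0.004, 0.987, 0.159], [-1.0, -0.001, -0.018]]
contact_force: [-0.1, -0.2, -2.3]
gripper_width: 0.0528
```

```bash
python3 -m inch '[[1,[0,0,1],0],[1,[0,0,4],0],[1,[0,0,8],0],[1,[1,-1,12],0],[1,[3,-4,13],0]]'|sed -n '2,3p'
python3 -m inch '[[1,[3.5,-2,0],0],[1,[7,-4,0],0],[1,[10.5,-7,0],0],[1,[13.8,-9.9,0],0],[1,[14.5,-10.3,0],0]]'|sed -n '2,3p'
python3 -m inch '[[1,[0,0,0],0],[1,[0,0,0],0]]'
```

```text
eef_pos: [0.4646, 0.2442, 0.1858]
eef_rot: [[-0.007, -0.164, 0.986], [0.002, 0.986, 0.164], [-1.0, 0.003, -0.007]]
eef_pos: [0.6135, 0.1367, 0.1868]
eef_rot: [[-0.003, -0.16, 0.987], [0.0, 0.987, 0.16], [-1.0, 0.001, -0.003]]
time: 11.47
eef_pos: [0.6141, 0.1355, 0.1869]
eef_rot: [[-0.003, -0.158, 0.987], [-0.0, 0.987, 0.158], [-1.0, 0.0, -0.003]]
contact_force: [0.2, 0.3, -1.7]
gripper_width: 0.0528
```

```bash
python3 -m inch '[[1,[-0.3,0.1,-3],0],[1,[-0.3,0.1,-6],0],[1,[-0.3,0.1,-9],0],[1,[-0.3,0.1,-11],0],[1,[-0.3,0.1,-12],0]]'|sed -n '2,3p'
python3 -m inch '[[1,[0,0,-0.1],0],[1,[0,0,-0.2],0],[1,[0,0,-0.2],0]]'
```

```text
eef_pos: [0.6064, 0.1379, 0.0631]
eef_rot: [[-0.012, -0.16, 0.987], [-0.0, 0.987, 0.16], [-1.0, 0.002, -0.012]]
time: 12.13
eef_pos: [0.6068, 0.1387, 0.0624]
eef_rot: [[-0.01, -0.161, 0.987], [0.0, 0.987, 0.161], [-1.0, 0.002, -0.01]]
contact_force: [1.1, -0.4, -1.6]
gripper_width: 0.0531
```

```bash
python3 -m inch '[[1,[0.35,-0.2,-0.1],0],[1,[0.35,-0.2,-0.2],0],[1,[0.35,-0.2,-0.2],0]]'|sed -n '2,4p'
for i in 1 2; do python3 -m inch '[[1,[0,0,-0.15],0],[1,[0,0,-0.15],0],[1,[0,0,-0.15],0]]' | sed -n '2p;4p' ; done
```

```text
eef_pos: [0.6117, 0.1366, 0.0619]
eef_rot: [[-0.007, -0.161, 0.987], [0.0, 0.987, 0.161], [-1.0, 0.001, -0.007]]
contact_force: [0.6, -0.6, -3.0]
eef_pos: [0.6119, 0.1366, 0.0607]
contact_force: [0.4, 0.1, -2.1]
eef_pos: [0.6117, 0.1365, 0.0589]
contact_force: [0.1, -0.0, -1.9]
```

```bash
for i in 1 2; do python3 -m inch '[[1,[-0.1,0,-0.12],0],[1,[-0.1,0,-0.12],0],[1,[-0.1,0,-0.12],0]]' | sed -n '2p;4p' ; done
```

```text
eef_pos: [0.6104, 0.1365, 0.0575]
contact_force: [-0.3, -0.2, -1.4]
eef_pos: [0.6099, 0.1366, 0.0567]
contact_force: [1.0, 0.5, 0.0]
```

```bash
python3 -m inch '[[1,[0.05,0,-0.08],0],[1,[0.05,0,-0.08],0],[1,[0.05,0,-0.08],0]]' | sed -n '2p;4p'
python3 -m inch '[[-1,[0,0,0],0],[-1,[0,0,0],0],[-1,[0,0,0],0],[-1,[0,0,0],0],[-1,[0,0,0],0]]'|sed -n '2p;5p'
python3 -m inch '[[-1,[0,0,1],0],[-1,[0,0,3],0],[-1,[0,0,6],0],[-1,[0,0,9],0],[-1,[0,0,12],0]]'|sed -n '2p;5p'
python3 -m inch '[[-1,[-4,-2.5,0],0],[-1,[-8,-5,0],0],[-1,[-12,-8,0],0],[-1,[-16,-11,0],0],[-1,[-16.5,-13.5,0],0]]' | sed -n '2,3p'
python3 -m inch '[[-1,[0,0,0],0],[-1,[0,0,0],0]]'
python3 - <<'E'
from h import *
p,d,W,c=cloud("wrist"); save(p,"w4.png"); np.savez("w4.npz",p=p,d=d,W=W)
E
python3 w.py w4.npz
```

```text
eef_pos: [0.61, 0.1366, 0.0567]
contact_force: [-3.2, -1.2, 4.4]
eef_pos: [0.6101, 0.1366, 0.0566]
gripper_width: 0.0854
eef_pos: [0.6098, 0.1365, 0.1782]
gripper_width: 0.0855
eef_pos: [0.4462, 0.0089, 0.1784]
eef_rot: [[-0.009, -0.163, 0.987], [0.001, 0.987, 0.163], [-1.0, 0.002, -0.009]]
time: 15.05
eef_pos: [0.4453, 0.0077, 0.1791]
eef_rot: [[-0.008, -0.16, 0.987], [0.001, 0.987, 0.16], [-1.0, 0.002, -0.008]]
contact_force: [0.3, 1.0, -0.8]
gripper_width: 0.0855
obj px 319.0 11.0 h 0.043 mid 0.4525 0.1689 ext 0.034 0.020
obj px 501.0 5.0 h 0.058 mid 0.6009 0.2018 ext 0.023 0.006
obj px 512.0 88.0 h 0.079 mid 0.6091 0.1361 ext 0.051 0.052
obj px 311.0 102.0 h 0.043 mid 0.4595 0.0998 ext 0.034 0.034
obj px 279.0 188.0 h 0.056 mid 0.4452 0.0282 ext 0.043 0.043
dark px 450.0 284.0 mid 0.6413 -0.0500 ext 0.066 0.054
```

View pics/w4.png

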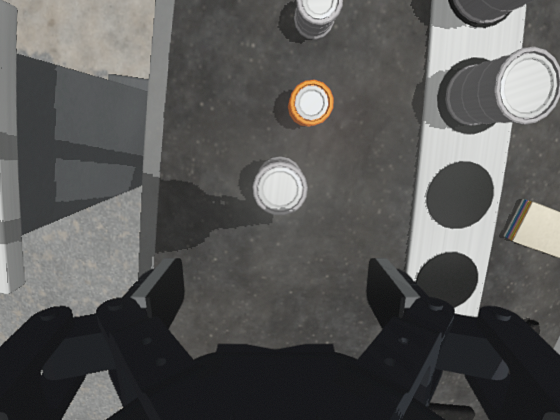

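tin_m is at (0.609, 0.136), 1.3 mm off the P2 centre. tin_s is at (279,188), and P3 at (460,195) is empty.

```bash
python3 pad.py w4.npz 460,195
python3 -m inch '[[-1,[0.2,2.1,-2],0],[-1,[0.2,2.1,-5],0],[-1,[0.2,2.1,-8],0],[-1,[0.2,2.1,-8],0]]'|sed -n '2,3p'
python3 -m inch '[[-1,[0.3,0,-2],0],[-1,[0.3,0,-5],0],[-1,[0.3,0,-6.2],0],[-1,[0.3,0,-6.2],0],[-1,[0.3,0,-6.2],0]]'
```

```text
460,195 203 341 3508 187 centre [0.6266 0.0425] rms 0.0013
eef_pos: [0.445, 0.0313, 0.0947]
eef_rot: [[-0.017, -0.163, 0.986], [0.003, 0.987, 0.163], [-1.0, 0.005, -0.016]]
time: 15.85
eef_pos: [0.4491, 0.0318, 0.0333]
eef_rot: [[-0.017, -0.164, 0.986], [0.003, 0.986, 0.164], [-1.0, 0.006, -0.016]]
contact_force: [0.7, -1.0, 0.4]
gripper_width: 0.0856
```

```bash
python3 -m inch '[[-1,[-0.4,-0.35,0.1],0],[-1,[-0.4,-0.35,0.1],0],[-1,[-0.4,-0.35,0.1],0]]'|sed -n '2,3p'
python3 -m inch '[[1,[0,0,0],0],[1,[0,0,0],0],[1,[0,0,0],0],[1,[0,0,0],0],[1,[0,0,0],0]]' 60
python3 -m inch '[[1,[0,0,0],0],[1,[0,0,0],0],[1,[0,0,0],0]]'
```

```text
eef_pos: [0.4465, 0.0281, 0.0359]
eef_rot: [[-0.013, -0.164, 0.986], [0.002, 0.986, 0.164], [-1.0, 0.005, -0.013]]
time: 16.52
eef_pos: [0.4468, 0.028, 0.0366]
eef_rot: [[-0.013, -0.164, 0.986], [0.002, 0.986, 0.164], [-1.0, 0.004, -0.013]]
contact_force: [-1.9, -1.4, 5.5]
gripper_width: 0.0437
time: 16.77
eef_pos: [0.4468, 0.028, 0.0367]
eef_rot: [[-0.013, -0.164, 0.986], [0.002, 0.986, 0.164], [-1.0, 0.004, -0.013]]
contact_force: [-0.4, -0.8, 1.6]
gripper_width: 0.0439
```

```bash
python3 -m inch '[[1,[0,0,1],0],[1,[0,0,4],0],[1,[0,0,8],0],[1,[2,0.2,9],0],[1,[5,0.4,9],0]]'|sed -n '2,3p'
python3 -m inch '[[1,[3.5,0.3,0],0],[1,[7,0.6,0],0],[1,[10.5,0.9,0],0],[1,[12.5,1,0],0],[1,[12.9,1.1,0],0]]'|sed -n '2,3p'
python3 -m inch '[[1,[0,0,0],0],[1,[0,0,0],0]]'
```

```text
eef_pos: [0.4982, 0.032, 0.1312]
eef_rot: [[-0.007, -0.164, 0.986], [0.001, 0.986, 0.164], [-1.0, 0.003, -0.007]]
eef_pos: [0.6307, 0.0429, 0.1318]
eef_rot: [[-0.003, -0.164, 0.986], [0.001, 0.986, 0.164], [-1.0, 0.002, -0.003]]
time: 17.77
eef_pos: [0.6298, 0.043, 0.1313]
eef_rot: [[-0.005, -0.164, 0.986], [0.001, 0.986, 0.164], [-1.0, 0.002, -0.005]]
contact_force: [-0.7, -1.0, -1.6]
gripper_width: 0.0438
```

```bash
python3 -m inch '[[1,[-0.2,0,-3],0],[1,[-0.2,0,-6],0],[1,[-0.2,0,-7.8],0],[1,[-0.2,0,-7.8],0],[1,[-0.2,0,-7.8],0]]'|sed -n '2,3p'
python3 -m inch '[[1,[0,0,-0.1],0],[1,[0,0,-0.1],0],[1,[0,0,-0.1],0]]'|sed -n '2,4p'
```

```text
eef_pos: [0.6252, 0.0431, 0.0521]
eef_rot: [[-0.01, -0.164, 0.986], [0.002, 0.986, 0.164], [-1.0, 0.003, -0.009]]
eef_pos: [0.6263, 0.043, 0.0531]
eef_rot: [[-0.007, -0.164, 0.986], [0.001, 0.986, 0.164], [-1.0, 0.002, -0.006]]
contact_force: [0.4, -0.6, -1.1]
```

```bash
for r in 1 2; do python3 -m inch '[[1,[0,0,-0.3],0],[1,[0,0,-0.3],0],[1,[0,0,-0.3],0]]' | sed -n '2p;4p'; done;  python3 -m inch '[[1,[-0.05,0,-0.12],0],[1,[-0.05,0,-0.12],0],[1,[-0.05,0,-0.12],0]]' | sed -n '2p;4p'
```

```text
eef_pos: [0.6267, 0.0429, 0.0507]
contact_force: [0.7, -0.6, -0.8]
eef_pos: [0.6264, 0.043, 0.0473]
contact_force: [-0.4, 0.6, -1.5]
eef_pos: [0.6257, 0.043, 0.0458]
contact_force: [0.3, -0.4, -1.9]
```

```bash
python3 -m inch '[[1,[0.05,-0.05,-0.1],0],[1,[0.05,-0.05,-0.1],0],[1,[0.05,-0.05,-0.1],0]]' | sed -n '2p;4p'; python3 -m inch '[[1,[0,0,-0.08],0],[1,[0,0,-0.08],0],[1,[0,0,-0.08],0]]' | sed -n '2p;4p'
```

```text
eef_pos: [0.6262, 0.0427, 0.0456]
contact_force: [-3.8, 1.0, 5.5]
eef_pos: [0.6261, 0.0428, 0.0456]
contact_force: [-2.8, 0.8, 5.6]
```

```bash
python3 -m inch '[[-1,[0,0,0],0],[-1,[0,0,0],0],[-1,[0,0,0],0],[-1,[0,0,0],0],[-1,[0,0,0],0]]'|sed -n '2p;5p'
python3 -m inch '[[-1,[0,0,1],0],[-1,[0,0,3],0],[-1,[0,0,6],0],[-1,[0,0,9],0],[-1,[-2,0,12],0]]'|sed -n '2p;5p'
python3 -m inch '[[-1,[-4,0.5,0],0],[-1,[-8,1,0],0],[-1,[-12,2,0],0],[-1,[-15,4,0],0],[-1,[-15.3,5,0],0]]' | sed -n '2,3p'
python3 -m inch '[[-1,[0,0,0],0],[-1,[0,0,0],0]]'
python3 - <<'E'
from h import *
p,d,W,c=cloud("wrist"); save(p,"w5.png"); np.savez("w5.npz",p=p,d=d,W=W)
E
python3 w.py w5.npz
```

```text
eef_pos: [0.6262, 0.0427, 0.0454]
gripper_width: 0.0853
eef_pos: [0.6088, 0.0423, 0.1678]
gripper_width: 0.0856
eef_pos: [0.4495, 0.0935, 0.1669]
eef_rot: [[-0.009, -0.164, 0.986], [0.002, 0.986, 0.165], [-1.0, 0.003, -0.008]]
time: 21.1
eef_pos: [0.4495, 0.0939, 0.1677]
eef_rot: [[-0.008, -0.166, 0.986], [0.002, 0.986, 0.166], [-1.0, 0.003, -0.007]]
contact_force: [-0.1, 0.2, -0.3]
gripper_width: 0.0853
obj px 494.0 4.0 h 0.059 mid 0.5867 0.2791 ext 0.012 0.004
obj px 508.0 71.0 h 0.093 mid 0.5910 0.2287 ext 0.053 0.060
obj px 296.0 111.0 h 0.043 mid 0.4519 0.1763 ext 0.034 0.034
obj px 484.0 199.0 h 0.079 mid 0.6094 0.1368 ext 0.052 0.051
obj px 288.0 205.0 h 0.043 mid 0.4593 0.1005 ext 0.034 0.034
obj px 459.0 292.0 h 0.065 mid 0.6250 0.0502 ext 0.040 0.029
```

View pics/w5.png

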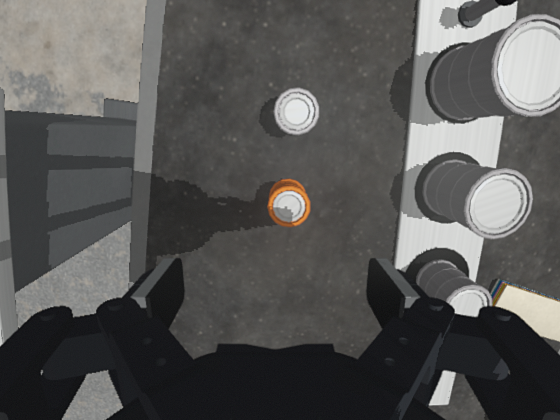

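tin_xs is the plain one at (297,111); the orange look-alike at (289,205) stays put. tin_l, tin_m and tin_s stand on their pads at right. Moving over tin_xs.

```bash
python3 -m inch '[[-1,[0.2,4,0],0],[-1,[0.2,7.5,-1],0],[-1,[0.2,8.2,-3],0],[-1,[0.2,8.2,-6],0],[-1,[0.2,8.2,-6],0]]'|sed -n '2,3p'
python3 -m inch '[[-1,[0.2,0,-1],0],[-1,[0.2,0,-2],0],[-1,[0.2,0,-2],0],[-1,[0.2,0,-2],0]]'|sed -n '2,3p'
```

```text
eef_pos: [0.4502, 0.1748, 0.1031]
eef_rot: [[-0.016, -0.166, 0.986], [-0.001, 0.986, 0.166], [-1.0, 0.002, -0.016]]
eef_pos: [0.4527, 0.1743, 0.0833]
eef_rot: [[-0.016, -0.165, 0.986], [-0.001, 0.986, 0.165], [-1.0, 0.002, -0.016]]
```

```bash
python3 -m inch '[[-1,[0.1,0.2,-2],0],[-1,[0.1,0.2,-4.5],0],[-1,[0.1,0.2,-5.3],0],[-1,[0.1,0.2,-5.3],0],[-1,[0.1,0.2,-5.3],0]]'|sed -n '2,3p'
python3 -m inch '[[-1,[0,0,0],0],[-1,[0,0,0],0]]'|sed -n '2,4p'
```

```text
eef_pos: [0.454, 0.1762, 0.0308]
eef_rot: [[-0.016, -0.164, 0.986], [-0.001, 0.986, 0.165], [-1.0, 0.002, -0.016]]
eef_pos: [0.4555, 0.1764, 0.0325]
eef_rot: [[-0.013, -0.164, 0.986], [-0.0, 0.986, 0.164], [-1.0, 0.002, -0.013]]
contact_force: [-0.6, -0.3, 1.0]
```

```bash
python3 -m inch '[[-1,[-0.4,0,-0.4],0],[-1,[-0.4,0,-0.4],0],[-1,[-0.4,0,-0.4],0]]'|sed -n '2,3p'
python3 -m inch '[[1,[0,0,0],0],[1,[0,0,0],0],[1,[0,0,0],0],[1,[0,0,0],0],[1,[0,0,0],0]]' 50|sed -n '2p'
python3 -m inch '[[1,[0,0,0],0],[1,[0,0,0],0],[1,[0,0,0],0]]'
python3 -m inch '[[1,[0,0,1],0],[1,[0,0,4],0],[1,[0,0,8],0],[1,[0,0,12],0],[1,[0.4,-0.5,13],0]]'
```

```text
eef_pos: [0.4513, 0.1765, 0.0287]
eef_rot: [[-0.013, -0.165, 0.986], [-0.0, 0.986, 0.165], [-1.0, 0.002, -0.013]]
eef_pos: [0.4517, 0.1766, 0.029]
time: 23.4
eef_pos: [0.4518, 0.1766, 0.029]
eef_rot: [[-0.012, -0.165, 0.986], [0.0, 0.986, 0.165], [-1.0, 0.002, -0.012]]
contact_force: [-0.2, -0.9, -0.4]
gripper_width: 0.035
time: 23.82
eef_pos: [0.4594, 0.1729, 0.1661]
eef_rot: [[-0.001, -0.166, 0.986], [0.003, 0.986, 0.166], [-1.0, 0.003, -0.0]]
contact_force: [2.2, 0.7, 0.6]
gripper_width: 0.0346
```

```bash
python3 -m inch '[[1,[2,-3,0],0],[1,[4.5,-6,0],0],[1,[7,-9,0],0],[1,[9.5,-12,0],0],[1,[11.5,-15,0],0]]'|sed -n '2,3p'
python3 -m inch '[[1,[2.5,-3,0],0],[1,[5,-6,0],0],[1,[6.7,-7.5,-2],0],[1,[6.7,-7.5,-4],0],[1,[6.7,-7.5,-4],0]]'|sed -n '2,3p'
python3 -m inch '[[1,[0,0,0],0],[1,[0,0,0],0]]'
```

```text
eef_pos: [0.5756, 0.0212, 0.1664]
eef_rot: [[0.0, -0.166, 0.986], [0.003, 0.986, 0.166], [-1.0, 0.003, 0.001]]
eef_pos: [0.6398, -0.0549, 0.1214]
eef_rot: [[-0.009, -0.163, 0.987], [0.005, 0.987, 0.163], [-1.0, 0.006, -0.008]]
time: 24.82
eef_pos: [0.6385, -0.0544, 0.1206]
eef_rot: [[-0.012, -0.164, 0.986], [0.005, 0.986, 0.164], [-1.0, 0.007, -0.011]]
contact_force: [0.2, -0.2, -0.9]
gripper_width: 0.0346
```

```bash
python3 -m inch '[[1,[0.4,0.3,-2],0],[1,[0.4,0.3,-5],0],[1,[0.4,0.3,-7.2],0],[1,[0.4,0.3,-7.2],0],[1,[0.4,0.3,-7.2],0]]'|sed -n '2,3p'
python3 -m inch '[[1,[0.1,0,-0.1],0],[1,[0.1,0,-0.1],0],[1,[0.1,0,-0.1],0]]'|sed -n '2,4p'
```

```text
eef_pos: [0.6415, -0.0504, 0.0485]
eef_rot: [[-0.014, -0.165, 0.986], [0.006, 0.986, 0.165], [-1.0, 0.008, -0.013]]
eef_pos: [0.6442, -0.0506, 0.0501]
eef_rot: [[-0.01, -0.165, 0.986], [0.005, 0.986, 0.165], [-1.0, 0.006, -0.009]]
contact_force: [0.2, 0.6, 0.2]
```

```bash
for i in 1 2; do python3 -m inch '[[1,[-0.15,-0.05,-0.5],0],[1,[-0.15,-0.05,-0.5],0],[1,[-0.15,-0.05,-0.5],0]]'|sed -n '2p;4p'; done; python3 -m inch '[[1,[0,0,-0.15],0],[1,[0,0,-0.15],0],[1,[0,0,-0.15],0]]'|sed -n '2p;4p'
```

```text
eef_pos: [0.6427, -0.0512, 0.0453]
contact_force: [-0.3, 0.1, -1.4]
eef_pos: [0.6405, -0.0516, 0.0396]
contact_force: [0.1, 0.2, -0.5]
eef_pos: [0.6407, -0.0516, 0.0381]
contact_force: [-0.4, 0.8, -1.9]
```

```bash
python3 -m inch '[[1,[0.1,0.03,-0.05],0],[1,[0.1,0.03,-0.05],0],[1,[0.1,0.03,-0.05],0]]'|sed -n '2p;4p'; python3 -m inch '[[1,[0,0,-0.1],0],[1,[0,0,-0.1],0],[1,[0,0,-0.1],0]]'|sed -n '2p;4p'
```

```text
eef_pos: [0.6416, -0.0515, 0.0381]
contact_force: [-2.5, 0.4, 4.9]
eef_pos: [0.6416, -0.0515, 0.0381]
contact_force: [-2.8, 0.9, 7.1]
```

```bash
python3 -m inch '[[-1,[0,0,0],0],[-1,[0,0,0],0],[-1,[0,0,0],0],[-1,[0,0,0],0],[-1,[0,0,0],0]]'|sed -n '2p;5p'
python3 -m inch '[[-1,[0,0,1],0],[-1,[0,0,3],0],[-1,[0,0,6],0],[-1,[0,0,9],0],[-1,[-1,0,12],0]]'|sed -n '2p;5p'
python3 -m inch '[[-1,[-4,-1,2],0],[-1,[-8,-1,4],0],[-1,[-12,-1,6],0],[-1,[-16,-1,8],0],[-1,[-18,-1,10],0]]' | sed -n '2,3p'
python3 -m inch '[[-1,[0,0,0],0],[-1,[0,0,0],0]]'
python3 - <<'E'
from h import *
p,d,W,c=cloud("wrist"); save(p,"w6.png"); np.savez("w6.npz",p=p,d=d,W=W)
p,d,W,c=cloud("side"); save(p,"s3.png"); np.savez("side.npz",p=p,d=d,W=W)
p,d,W,c=cloud("scene"); np.savez("scene.npz",p=p,d=d,W=W)
E
python3 w.py w6.npz; python3 m.py | grep -v dark | awk '$9<0.1'
```

```text
eef_pos: [0.6415, -0.0514, 0.0377]
gripper_width: 0.085
eef_pos: [0.6327, -0.0515, 0.1597]
gripper_width: 0.0856
eef_pos: [0.4492, -0.061, 0.2594]
eef_rot: [[-0.013, -0.165, 0.986], [0.005, 0.986, 0.165], [-1.0, 0.007, -0.012]]
time: 28.15
eef_pos: [0.4492, -0.0612, 0.2622]
eef_rot: [[-0.007, -0.165, 0.986], [0.004, 0.986, 0.165], [-1.0, 0.005, -0.006]]
contact_force: [-0.2, 0.6, 0.3]
gripper_width: 0.0854
obj px 468.0 30.0 h 0.079 mid 0.6094 0.1345 ext 0.051 0.049
obj px 311.0 42.0 h 0.043 mid 0.4597 0.0997 ext 0.034 0.035
obj px 454.0 126.0 h 0.065 mid 0.6257 0.0426 ext 0.043 0.042
obj px 439.0 210.0 h 0.051 mid 0.6411 -0.0512 ext 0.034 0.034
dark px 349.0 325.0 mid 0.5840 -0.2463 ext 0.087 0.056
scene
side
```

View pics/s3.png

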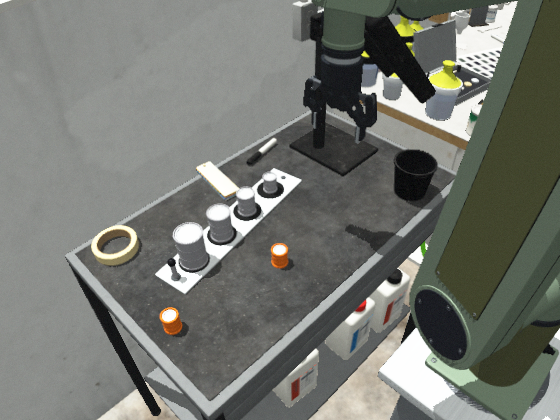

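View pics/w6.png

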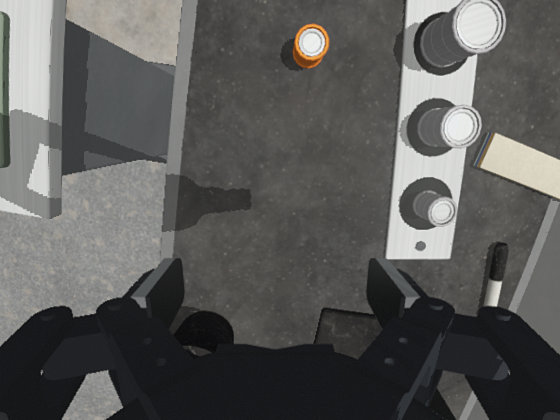

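The side view shows tin_l (190,245) by the post (173,268), then tin_m (219,222), tin_s (246,202) and tin_xs (270,184), all upright. The pot is at (412,175) and both orange tins are where they were. The wrist view shows tin_s and tin_xs centred. I'll hand in after one numeric check.

```bash
python3 m.py | grep -E "h 0.0[4-9]"; python3 - <<'E'
from h import *
workorder.close_job()
E
```

```text
px 271.0 178.0 n 162 h 0.052 c 0.641 -0.051 r 0.019 [151. 153. 151.]
px 247.0 189.0 n 327 h 0.066 c 0.627 0.042 r 0.027 [147. 149. 147.]
px 221.0 200.0 n 596 h 0.080 c 0.609 0.136 r 0.029 [144. 146. 144.]
px 192.0 212.0 n 951 h 0.094 c 0.594 0.230 r 0.034 [144. 145. 144.]
px 275.0 225.0 n 185 h 0.044 c 0.460 0.101 r 0.019 [194. 148. 102.]
px 173.0 228.0 n 99 h 0.063 c 0.583 0.287 r 0.008 [86. 87. 87.]
px 165.0 264.0 n 244 h 0.044 c 0.493 0.362 r 0.019 [196. 150. 104.]
px 413.0 170.0 n 1577 h 0.094 c 0.385 -0.295 r 0.055 [19. 19. 20.]
px 269.0 179.0 n 186 h 0.053 c 0.641 -0.048 r 0.019 [173. 174. 175.]
px 245.0 198.0 n 400 h 0.067 c 0.626 0.044 r 0.023 [168. 169. 170.]
px 219.0 220.0 n 670 h 0.080 c 0.611 0.138 r 0.028 [165. 166. 167.]
px 190.0 243.0 n 1148 h 0.094 c 0.596 0.231 r 0.033 [165. 165. 166.]
px 279.0 251.0 n 234 h 0.044 c 0.460 0.102 r 0.019 [226. 175. 134.]
px 172.0 265.0 n 93 h 0.064 c 0.585 0.288 r 0.009 [65. 65. 68.]
px 169.0 317.0 n 304 h 0.043 c 0.495 0.364 r 0.020 [225. 178. 134.]
the job is handed in; nothing more can be done
```

All four tins are upright on the strip in size order: tin_l beside the post, then tin_m, tin_s, and tin_xs at the far end. I handed the job in at about 28 s of the 104 s allowed.

- **Centring:** in the last checks each tin was about 1–2 mm from its pad centre, and the lid heights matched tins standing on the pads.
- **Camera disagreement:** the side camera read up to 3 mm differently from the scene and wrist cameras along the row, for pads and tins alike. I took that as calibration offset and mainly trusted the wrist and scene cameras.
- **Left alone:** the pot and both orange tins measured within 3 mm of their starting positions, which is camera noise. Nothing was knocked over.

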